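# Hold the clamp collar on the mixer spindle's flat

## Robot

A 6-joint arm with a two-finger parallel gripper is mounted at the origin on the work surface. World frame = base frame: x ahead of the robot, y to its left, z up, the work surface at z = 0. Lengths are in mm, angles in rad, forces in N, time in s.
With the tool pointing down it reaches from about 300 to 775 mm from the base axis. Payload 14.6 kg.
Tool frame: the origin (TCP) lies on the centre line of the jaws, within the pads' length; the fingertips stand 8 mm ahead of it and the grasp point (between the pads) lies 11 mm behind it; z points along the fingers, y is the direction in which the jaws open and shut (so a half turn about z gives the same grasp; the last joint's range is limited). The gripper opens to 94 mm and grips with 3 to 60 N. Pads are 16 mm wide; open, the fingers measure 119 mm over their backs; the gripper's body (75 mm by 177 mm) begins 78 mm behind the grasp point.
Start: joints at [1.165, 0.3, 1.521, -0, 1.321, -0.067], TCP at [182.793, 518.726, 213.446] pointing down, gripper open.
Joint ranges: [-3.03, 3.03], [-0.79, 2.21], [0.23, 2.52], [-1.04, 4.18], [0, 3.07], [-2.55, 2.55]. Speed limits (rad/s): [2.22, 2.22, 2.57, 3.14, 3.14, 3.14].

## Interface

Orientations are given as [roll, pitch, yaw] about the fixed x, y, z axes, in that order (R = Rz(yaw) Ry(pitch) Rx(roll)).
In Python, from cell import read_state, cams, manip gives the robot as it stands.
- The arm moves only by the shell command python3 -m handwheel 'ROWS' [OPENING] [FORCE]. ROWS is JSON, a list of rows, each a list of 4 numbers: the shift along the tool's x, y, z in m, then the turn about the tool's z in degrees. In form: [[dx, dy, dz, turn], ...]. A call has 1 to 5 rows; each row is the pose to reach, as a shift and turn from the pose measured when the call began, along the tool's axes at that moment; what a row does not reach only later rows make up. A row lasts 1/8 s, in which the tool goes at most 62.5 mm and 10.7 degrees, less where a joint would pass 70% of its speed; a pose out of reach is approached as far as the arm can. A call with a gripper value outside its range is refused whole. OPENING is the closure, from 0 (fully open) to 1 (shut), set as the call begins (- or left out, the last holds). The fingers move at their own pace and stop on an object; FORCE is the grip in N (left out, the last holds). Time passes only in rows, so rows that repeat a pose let the fingers close. It gives the time, the measured TCP pose, the force and the opening at its end, in the units of the state.
- read_state(): the state, without advancing time (a new reading comes with each control period).
- cams.camera(name): name is "side" or "top" or "wrist"; returns the picture (420x560x3 uint8, red, green, blue); there is no depth.
- cams.get_calibration(name): a dict with "vertical_fov" (degrees; the focal length in pixels is half the picture's height over the tangent of half this angle, whatever the lens; pixels are square), "cx", "cy" (the principal point, pixels), "R" (3x3) and "t" (3): a world point X has camera coordinates R X + t. Camera axes: x right, y down, z forward; pixel columns grow to the right and rows downward; lengths in mm; the calibration is good to about 2 mm. A picture is of the moment at which its call begins: read the wrist's pose just before it. get_calibration takes no time and is no camera call; for the wrist camera it gives the pose at the moment of the call.
- manip.sign_off(): hands the job in, once; it reports no verdict.
The state is a dict: "clock": time; "joints": joint angles; "qd": joint speeds; "effort": joint torques, N m; "eef_pos": TCP position; "eef_rot": TCP orientation; "wrist_force": force on the tool from outside, world axes, zero at the start; "moment": the same for the moment, N m; "finger_gap": finger opening in mm.
Only numpy, scipy, OpenCV 4.12 (cv2) and the standard library are available. Lean on these libraries where they do the work, as an engineer would, in place of code of your own. Each camera call takes 0.05 s, during which the arm holds its last target. There are 200 camera calls.

## Task

First turn the mixer's upright spindle with the fingers until its set-screw flat faces squarely towards the notched screwdriver rest. Then fetch the collar that has the thumb-screw, slip it over the spindle with the thumb-screw pointing at the rest, so that the screw sits on the flat, and press it down on the sprung washer as far as it goes. Finish while still gripping the collar and holding it down there, for a colleague to tighten the screw; leave the plain ring, the bottle and the screwdriver alone.

Things in the scene. Friction and masses are not known exactly. Their poses are not given: they have to be found in the camera images.
- mixer: White specimen mixer fixed to the bench, 200 x 160 mm, deck 60 mm above the bench. Its origin is on the bench surface straight below the spindle's axis; z is up; its +x axis points from the spindle towards the screwdriver rest (the deck reaches 115 mm that way, 85 mm the other way and 80 mm to each side).
- driver_rest (a point): Middle of the top of the screwdriver rest (between its prongs): an aluminium post 12 x 40 mm with two prongs, on the mixer's deck, 96 mm from the spindle's axis. The point is level with the prongs, 86 mm above the bench.
- spindle (a joint): Angle (rad) of the spindle about its upright axis, anticlockwise from above positive; 0 = the flat faces the screwdriver rest exactly. Turns from -0.6 to 2.8 and stays where it is left (light friction, 0.08 N m).
- spindle_flat (a point): Middle of the flat on the spindle, 100 mm above the bench, 7 mm from the axis; its x axis is the flat's outward normal. The spindle is a steel D-shaft 28 mm in diameter with one flat along its whole height, 7 mm deep: 21 mm thick across the flat, 28 mm thick across the round sides.
- spindle_top (a point): Centre of the spindle's top end, on its axis, 125 mm above the bench. Free shaft from the washer (78 mm above the bench) up to there.
- washer (a joint): How far (m) the sprung steel washer (48 mm across, round the foot of the spindle) is pressed down: 0 = up, its top 78 mm above the bench; 0.008 = fully down on its stop, its top 70 mm above the bench. The spring pushes up with about 2 N at 0 and 8 N fully down and lifts the collar again when it is let go.
- collar_center (a point): Centre (half-way up, on the bore axis) of the loose aluminium collar: outer diameter 52 mm, height 30 mm, bore 33 mm through, 0.2 kg, standing on the bench with its bore upright. Its z axis is the bore axis, its x axis points along the thumb-screw. The screw's 5 mm thick tip stands into the bore to 9.5 mm from the axis, so the collar goes over the spindle only with the screw at the flat.
- screw_head (a point): Centre of the thumb-screw's dark head (16 mm across, 10 mm long), 41 mm from the collar's axis, half-way up the collar.
- spacer_mark (a point): Centre of the plain ring, same size as the collar (52 mm across, 30 mm high) but without any screw; not to be moved.
- bottle: Closed white bottle, 60 mm across, 160 mm high, origin at the middle of its foot; not to be moved.
- driver: Screwdriver 180 mm long lying on the bench, along its own x axis; not to be moved.
There are look-alikes about, which are no part of the job. Leave any green or pink look-alike of the part that bears collar_center alone.

How it is judged (in metres and radians):
On the way, in this order (a step that is already met when the one before it is completed fails the run):
1. the spindle's flat has been turned to face the screwdriver rest (within 0.17 rad) and is still, before the collar is fetched (value of joint spindle between -0.17 and 0.17 rad and velocity of joint spindle between -0.1 and 0.1 rad/s), for 0.2 s.
2. the collar has been lifted off the bench (its centre above 100 mm) (height (world z) of collar_center above 0.1 m), for 0.1 s.
At the end, for the whole second after the job is handed in: Flat within 0.2 rad of facing the rest; collar round the spindle (axes within 6 mm, upright within 0.12 rad), screw head within 10 mm of the flat's centre line and 12 mm of the line to the rest; fingers still grip the collar (over 3 N) and hold the washer down more than 5.5 of its 8 mm (value of joint spindle between -0.2 and 0.2 rad and y of screw_head in the frame of spindle_flat between -0.01 and 0.01 m and x of screw_head in the frame of spindle_flat above 0.02 m and y of screw_head in the frame of mixer between -0.012 and 0.012 m and horizontal distance between collar_center and spindle_top below 0.006 m and angle between collar_center's own z axis and vertical below 0.12 rad and value of joint washer above 0.0055 m and height (world z) of collar_center below 0.0895 m and contact force between the fingers and collar above 3 N); the arm keeps its last pose, push and grip.
It fails at once if the plain ring, the bottle or the screwdriver was moved by more than 30 mm (distance of any of spacer_mark, bottle, driver from where it was at the start of the episode above 0.03 m).
It also fails if it takes over 58 s, if anything falls off the work surface, if the arm or the gripper's body presses on something with over 40 N, if the wrist force passes 120 N, or if a joint passes its speed limit or range.

## Working session

There is one attempt and no reset: what is moved stays moved. The work goes in short steps, Python scripts to look and compute and a shell command to move; the robot and the scene stay as the last step left them, time stands still between calls to the robot, and variables do not carry over. Pictures are saved under pics/ and viewed, about 8 in all and at most 12, crops included, and the job is handed in when it is done.

```bash
ls; mkdir -p pics; python3 - <<'E'
from cell import read_state, cams
import cv2,numpy as np
s=read_state();print(s['clock'],s['eef_pos'],s['eef_rot'],s['finger_gap'])
for n in ['side','top']:
    im=cams.camera(n)
    c=cams.get_calibration(n);print(n,c)
    cv2.imwrite(f'pics/{n}0.png',cv2.resize(im[:,:,::-1],(784,588),interpolation=cv2.INTER_CUBIC))
E
```

```text
pics
0.0 [182.68071108 518.52033094 212.89983338] [-3.14047387e+00 -6.13477590e-05  2.80288425e+00] 93.90647394384413
side {'vertical_fov': 47.00756762961893, 'cx': 285.8584581759771, 'cy': 211.8348860119749, 'R': array([[ 0.68223851, -0.73086262, -0.01975956],
       [-0.35730852, -0.30971442, -0.88113994],
       [ 0.63787243,  0.60820786, -0.47244255]]), 't': array([-412.83348034,  317.78903154,  789.19478038])}
top {'vertical_fov': 54.85075394473615, 'cx': 276.93942024649607, 'cy': 209.24255444415905, 'R': array([[-0.02612793, -0.99964731,  0.00475239],
       [-0.99516316,  0.02555979, -0.09485237],
       [ 0.09469745, -0.0072077 , -0.99548001]]), 't': array([  17.36593642,  628.52731422, 1102.34558378])}
```

View pics/top0.png

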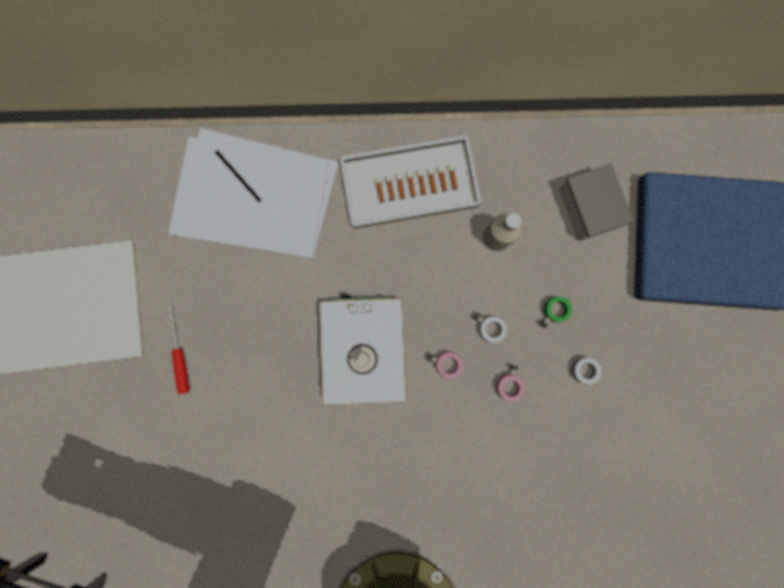

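View pics/side0.png

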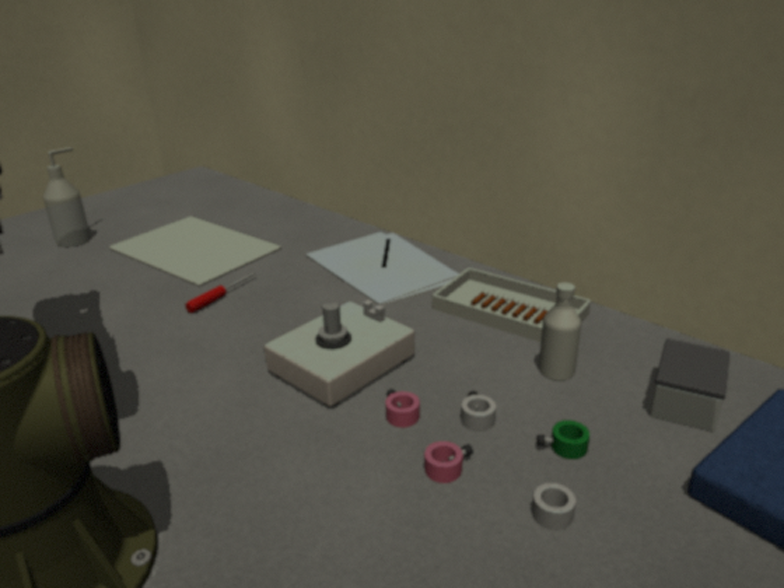

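Top view: the aluminium ring with a dark thumb-screw is at (492,329), with its head at (478,317). The plain ring is at (587,370), the pink look-alikes at (449,365) and (511,388), and the green one at (558,309). The grey one at (492,329) fits because it is the only grey ring with a screw. In the side view it is at (478,411). The spindle is at about (362,358) in top and (331,306) in side; the rest is at (360,308) in top and (374,308) in side. I'll confirm with one enlarged composite.

```bash
cat > h.py <<'E'
import numpy as np, cv2
from cell import read_state, cams
def K(c):
    f=210/np.tan(np.radians(c['vertical_fov'])/2); return np.array([[f,0,c['cx']],[0,f,c['cy']],[0,0,1]])
def P(c): return K(c)@np.c_[c['R'],c['t']]
def tri(c1,p1,c2,p2):
    X=cv2.triangulatePoints(P(c1),P(c2),np.array(p1,float),np.array(p2,float))[:,0]; X=X[:3]/X[3]
    return X, [np.round(proj(c,X)-p,1) for c,p in ((c1,p1),(c2,p2))]
def proj(c,X):
    q=P(c)@np.r_[X,1]; return q[:2]/q[2]
def atz(c,p,z):
    d=c['R'].T@np.linalg.inv(K(c))@np.r_[p,1]; o=-c['R'].T@c['t']; return o+d*(z-o[2])/d[2]
def grab(n,name=None):
    s=read_state(); c=cams.get_calibration(n); im=cams.camera(n)[:,:,::-1].copy()
    if name: cv2.imwrite('pics/'+name,im)
    return s,c,im
def crop(im,u,v,w,h,k):
    return cv2.resize(im[v:v+h,u:u+w],None,fx=k,fy=k,interpolation=cv2.INTER_CUBIC)
E
python3 - <<'E'
from h import *
_,ct,t=grab('top'); _,cs,s=grab('side')
# crops 66x49 at 6x
a=[crop(t,225,208,66,49,6),crop(t,325,212,66,49,6),crop(s,215,205,66,49,6),crop(s,310,265,66,49,6)]
o=np.vstack([np.hstack(a[:2]),np.hstack(a[2:])]); cv2.imwrite('pics/c1.png',o)
for n,p,q in [('spin',(362,355),(332,306)),('rest',(360,308),(374,308)),('collar top',(492,329),(478,404)),('head',(478,317),(473,396)),('plain',(587,370),(554,496))]:
    print(n,tri(ct,np.array(p)/1.4,cs,np.array(q)/1.4))
E
```

```text
spin (array([506.46801543,  52.84580921, 119.54236885]), [array([-0.5,  0.6]), array([ 0.7, -0. ])])
rest (array([597.74264657,  54.19707187,  76.74808469]), [array([ 0.3, -0.4]), array([-0.4,  0. ])])
collar top (array([ 552.71223597, -205.9899771 ,   27.76473055]), [array([ 0.4, -0.4]), array([-0.6,  0.1])])
head (array([ 576.84301499, -179.84625233,   16.3223756 ]), [array([ 0.1, -0.1]), array([-0.1,  0. ])])
plain (array([ 466.27475689, -389.76883124,   28.51450228]), [array([ 0.2, -0.2]), array([-0.4,  0.1])])
```

View pics/c1.png

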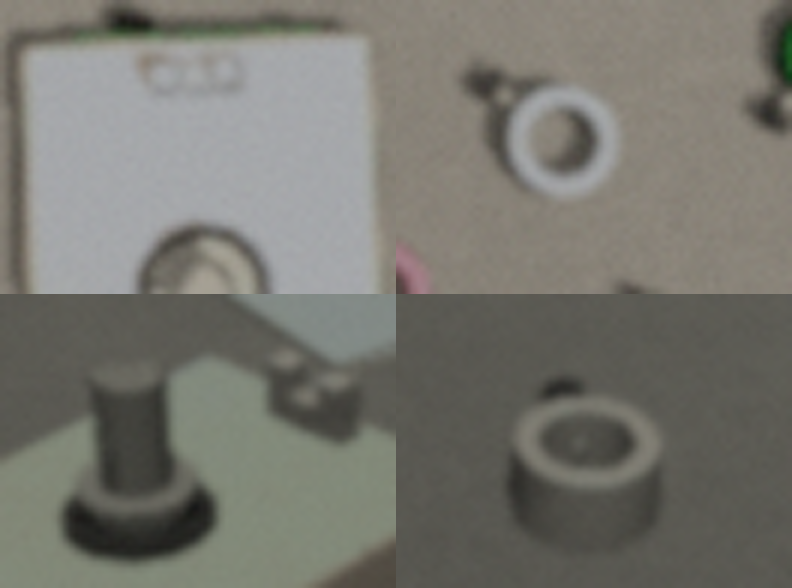

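The crop confirms the grey collar at top (492,329), with the dark head to its upper left. The spindle flat isn't clear from here, so I'll work out where the wrist camera sits and go above the spindle.

```bash
cat >> h.py <<'E'
from scipy.spatial.transform import Rotation as Ro
def plan(s,xyz,yaw):
    "shift in tool axes (m) and turn (deg) from state s to a world goal (mm, rad, tool down)"
    R=Ro.from_euler('xyz',s['eef_rot']); d=R.inv().apply(np.array(xyz)-s['eef_pos'])/1000
    turn=(R.inv()*Ro.from_euler('xyz',[np.pi,0,yaw])).as_rotvec(degrees=True)[2]
    return np.round(d,4),round(turn,1)
E
python3 - <<'E'
from h import *
s=read_state(); c=cams.get_calibration('wrist'); R=Ro.from_euler('xyz',s['eef_rot']).as_matrix()
print('cam in tool',R.T@(-c['R'].T@c['t']-s['eef_pos']),'axis',R.T@c['R'].T, c['vertical_fov'])
print(plan(s,(470,53,290),1.57))
print(plan(s,(506,53,290),1.57))
E
```

```text
cam in tool [  70.58467536    0.47977126 -171.07142486] axis [[ 2.67082257e-04 -9.69323298e-01 -2.45789080e-01]
 [ 9.99998990e-01  6.01967538e-04 -1.28736058e-03]
 [ 1.39582565e-03 -2.45788488e-01  9.69322480e-01]] 61.39841170864289
(array([-0.4257, -0.3437, -0.0767]), np.float64(70.6))
(array([-0.4596, -0.3318, -0.0767]), np.float64(70.6))
```

```bash
python3 -m handwheel '[[-0.04,-0.03,-0.07,10],[-0.085,-0.062,-0.077,20],[-0.13,-0.094,-0.077,30],[-0.175,-0.126,-0.077,40],[-0.22,-0.16,-0.077,50]]' 0
python3 - <<'E'
from h import *
s=read_state();print(plan(s,(506,53,290),1.57))
E
```

```text
clock: 0.82
eef_pos: [337.8, 292.9, 290.3]
eef_rot: [-3.141, 0.0, 1.924]
wrist_force: [-0.1, 0.6, -0.3]
finger_gap: 94.1
(array([-0.2833,  0.0747,  0.0004]), np.float64(20.3))
```

```bash
python3 -m handwheel '[[-0.055,0.015,0,7],[-0.11,0.03,0,14],[-0.17,0.045,0,20.3],[-0.23,0.06,0,20.3],[-0.2833,0.0747,0,20.3]]' 
python3 -m handwheel '[[0,0,0,0]]'
python3 - <<'E'
from h import *
s,c,im=grab('wrist','w1.png')
print(s['eef_pos'],s['eef_rot'],plan(s,(506,53,290),1.57))
for z in (125,78): print(proj(c,(506,53,z)))
cv2.imwrite('pics/w1b.png',cv2.resize(im,(784,588),interpolation=cv2.INTER_CUBIC))
E
```

```text
clock: 1.45
eef_pos: [506.8, 50.9, 290.4]
eef_rot: [3.141, 0.0, 1.569]
wrist_force: [-0.0, 0.5, 0.1]
finger_gap: 93.3
clock: 1.58
eef_pos: [507.8, 48.4, 289.6]
eef_rot: [-3.14, 0.001, 1.566]
wrist_force: [-0.3, -0.0, -0.5]
finger_gap: 94.0
[507.83760452  48.37615181 289.61514322] [-3.14041006e+00  7.00156317e-04  1.56562393e+00] (array([ 0.0046, -0.0019, -0.0004]), np.float64(-0.3))
[283.00220033 187.18029819]
[283.34120163 178.77638116]
```

View pics/w1b.png

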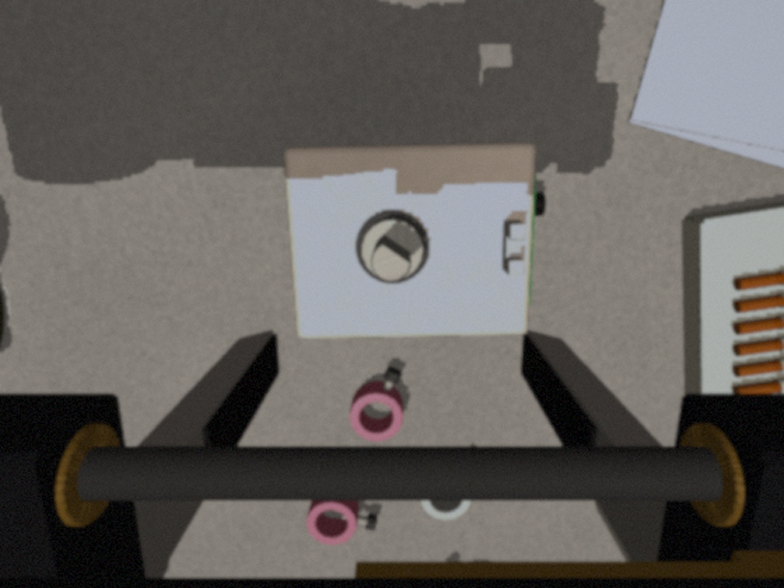

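The wrist view shows the spindle top near (391,262), the rest at (516,243), and a dark flat facing up and to the right. I'll enlarge it.

```bash
python3 - <<'E'
from h import *
im=cv2.imread('pics/w1.png'); o=crop(im,245,140,72,66,9)
cv2.imwrite('pics/w1c.png',o)
E
```

```text
(no output)
```

View pics/w1c.png

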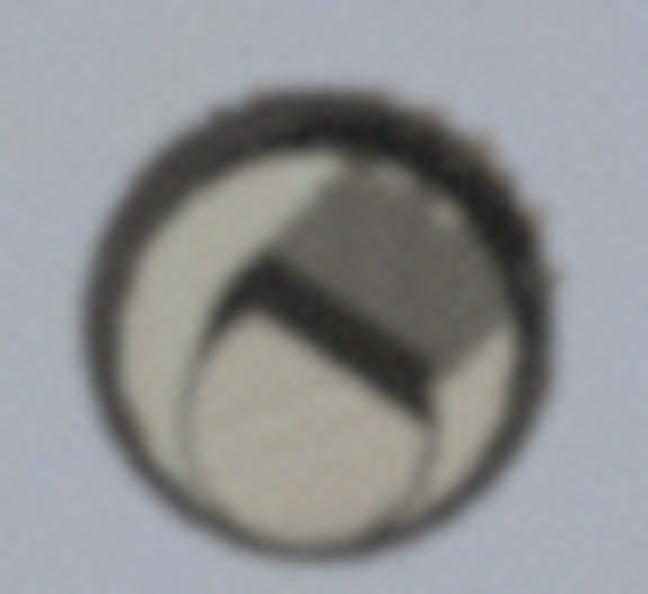

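```bash
python3 - <<'E'
from h import *
c=cams.get_calibration('wrist')  # arm unmoved since picture
f=lambda x,y:(245+(x-4)/9,140+(y-4)/9)
g=lambda x,y:((x-.2)/1.4,(y-.2)/1.4)
ctr=atz(c,f(312,428),125); a=atz(c,f(262,315),125); b=atz(c,f(432,422),125); w=atz(c,f(320,348),78)
print('spin',ctr,'washer',w,'edge',a,b,'len',np.linalg.norm(a-b))
e=b-a; n=np.array([-e[1],e[0]]); print('normal deg',np.degrees(np.arctan2(n[1],n[0])),np.degrees(np.arctan2(-n[1],-n[0])))
print('perp dist',np.dot((a-ctr)[:2],n/np.linalg.norm(n)))
co=[atz(c,g(*p),60)[:2] for p in((287,150),(534,147),(526,331),(299,337))]
print(np.round(co,1)); 
for i,j in((0,1),(3,2)): d=co[j]-co[i];print('x edge',np.degrees(np.arctan2(d[1],d[0])))
for i,j in((1,2),(0,3)): d=co[j]-co[i];print('y edge',np.degrees(np.arctan2(d[1],d[0]))-90)
print('rest',atz(c,g(516,243),86))
E
```

```text
spin [501.66148348  54.42013848 125.        ] washer [501.7880454   54.98402794  78.        ] edge [496.43338599  66.68745682 125.        ] [514.55142972  55.03350195 125.        ] len 21.542473693801416
normal deg 57.24991603442283 -122.75008396557716
perp dist 7.489009862062749
[[419.9 130.8]
 [612.3 132.4]
 [615.1 -18.7]
 [420.9 -23.6]]
x edge 0.45965127222404556
x edge 1.4258714573404754
y edge -178.94762609795637
y edge -179.61286799263115
rest [596.3086747   61.23289355  86.        ]
```

The flat's normal is at about +57°, the mixer's yaw at about 1–3°, and the axis near (502,54.5). I'll turn the jaws to grip across the flat (yaw 147°), come down, and check from close by.

```bash
python3 - <<'E'
from h import *
print(plan(read_state(),(500.5,51.5,190),np.radians(147)))
E
```

```text
(array([ 0.0018, -0.0065,  0.0998]), np.float64(-57.2))
```

```bash
python3 -m handwheel '[[0.002,-0.006,0.03,-10],[0.002,-0.006,0.06,-20],[0.002,-0.0065,0.09,-30],[0.002,-0.0065,0.1,-40],[0.002,-0.0065,0.1,-50]]'
python3 -m handwheel '[[0,0,0,-7.2],[0,0,0,-7.2],[0,0,0,-7.2]]'
python3 - <<'E'
from h import *
s,c,im=grab('wrist','w2.png')
print(s['eef_pos'],s['eef_rot'],proj(c,(502,54.5,125)),proj(c,(502,54.5,78)))
print(plan(s,(500.5,51.5,100),np.radians(147)))
cv2.imwrite('pics/w2b.png',cv2.resize(im,(784,588),interpolation=cv2.INTER_CUBIC))
E
```

```text
clock: 2.25
eef_pos: [499.5, 53.0, 189.1]
eef_rot: [-3.14, -0.002, 2.447]
wrist_force: [-0.2, -0.3, 0.6]
finger_gap: 94.0
clock: 2.62
eef_pos: [499.3, 53.6, 189.3]
eef_rot: [-3.14, -0.002, 2.57]
wrist_force: [-0.1, -0.1, 0.5]
finger_gap: 93.8
[499.32044421  53.61041848 189.30183598] [-3.14016571e+00 -1.77019878e-03  2.57035793e+00] [288.09647486 224.05350337] [287.80680457 207.3249123 ]
(array([-0.0023, -0.001 ,  0.0893]), np.float64(0.3))
```

View pics/w2b.png

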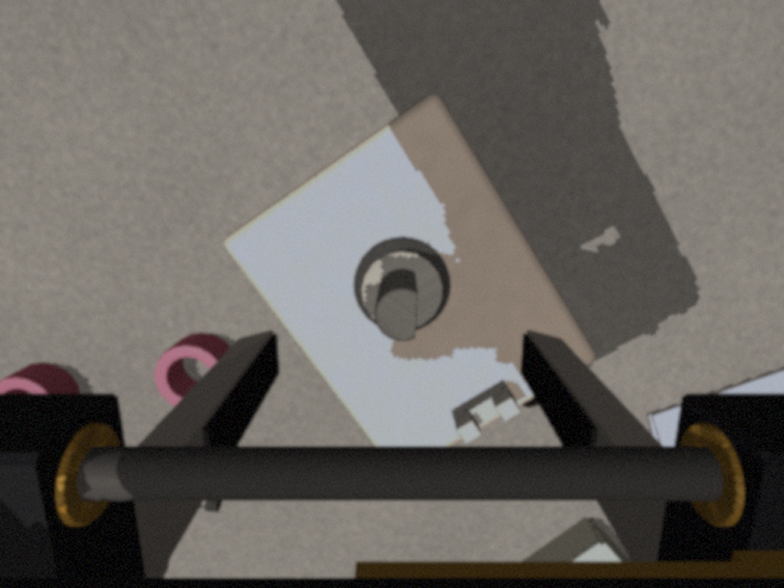

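The D spans x 376–417 with its flat upright on the right at x≈416, so the jaws are square to it and the centre matches the prediction. I'll work out the mixer's yaw from the deck edges and then descend.

```bash
python3 - <<'E'
from h import *
c=cams.get_calibration('wrist')
g=lambda p:atz(c,((p[0]-.2)/1.4,(p[1]-.2)/1.4),p[2])[:2]
L=g((226,243,60));T=g((436,97,60));B=g((376,446,60));Rr=g((592,357,60))
for d in (B-L,Rr-T,L-T): print(np.degrees(np.arctan2(d[1],d[0])),np.linalg.norm(d))
print('axis',g((405,311,125)),g((402,284,78)),'rest',g((486,420,86)))
E
python3 -m handwheel '[[-0.002,-0.001,0.03,0],[-0.002,-0.001,0.06,0],[-0.002,-0.001,0.089,0],[-0.002,-0.001,0.089,0]]'
```

```text
0.26336444524106595 165.83126098707328
0.5812979713962312 189.2600527879986
-89.24160225095868 152.24396018989475
axis [501.19441007  55.74989936] [498.40536109  55.88239862] rest [596.66001021  54.02460293]
clock: 3.18
eef_pos: [499.3, 51.6, 98.9]
eef_rot: [-3.138, -0.005, 2.569]
wrist_force: [0.5, -0.2, 0.1]
finger_gap: 94.0
```

```bash
python3 -m handwheel '[[0.001,0,0,0],[0.001,0,0,0],[0.001,0,0,0],[0.001,0,0,0],[0.001,0,0,0]]' 1 15
python3 -m handwheel '[[0,0,0,0],[0,0,0,0]]'
```

```text
clock: 3.8
eef_pos: [498.5, 52.1, 99.1]
eef_rot: [-3.138, -0.004, 2.569]
wrist_force: [0.4, 0.5, 0.3]
finger_gap: 47.4
clock: 4.05
eef_pos: [498.6, 52.1, 99.1]
eef_rot: [-3.138, -0.004, 2.569]
wrist_force: [-0.9, 0.9, 0.0]
finger_gap: 27.6
```

```bash
python3 -m handwheel '[[0,0,0,0],[0,0,0,0],[0,0,0,0],[0,0,0,0]]'
python3 - <<'E'
from h import *
s=read_state(); print(s['moment'],s['eef_pos'])
print(plan(s,(498.3,54.5,99),np.radians(90.5)))
E
```

```text
clock: 4.55
eef_pos: [498.3, 51.7, 99.0]
eef_rot: [-3.137, -0.005, 2.569]
wrist_force: [-3.3, -4.6, 1.9]
finger_gap: 20.9
[-0.65070231  0.47428344 -0.07428687] [498.26746392  51.67846952  99.02071559]
(array([0.0015, 0.0024, 0.    ]), np.float64(56.7))
```

The gap is 20.9 mm, so it is seated across the flat. Now turning.

```bash
python3 -m handwheel '[[0.0005,0.0003,0,6],[0.001,0.0005,0,14],[0.0015,0.001,0,23],[0.002,0.0015,0,32],[0.002,0.0018,0,41]]'
python3 - <<'E'
from h import *
s=read_state(); print(s['moment'])
print(plan(s,(497.3,54.6,99),np.radians(90.5)))
E
```

```text
clock: 5.18
eef_pos: [497.8, 54.2, 99.0]
eef_rot: [-3.136, -0.001, 1.848]
wrist_force: [0.3, 0.6, -0.2]
finger_gap: 20.8
[ 0.26453939 -0.24912443  0.05714374]
(array([ 0.0005, -0.0004,  0.0001]), np.float64(15.4))
```

```bash
python3 -m handwheel '[[0.0005,-0.0003,0,8],[0.0005,-0.0003,0,15.4],[0.0005,-0.0003,0,15.4],[0.0005,-0.0003,0,15.4],[0.0005,-0.0003,0,15.4]]'
python3 -m handwheel '[[0,0,0,0],[0,0,0,0],[0,0,0,0],[0,0,0,0]]' 0
python3 -m handwheel '[[0,0,0,0],[0,0,0,0],[0,0,-0.04,0],[0,0,-0.1,0],[0,0,-0.14,0]]'
python3 - <<'E'
from h import *
s,c,im=grab('wrist','w3.png')
print(s['eef_pos'],s['eef_rot'],proj(c,(501,54.5,125)))
a=cv2.resize(im,None,fx=1,fy=1)
u,v=proj(c,(501,54.5,110)).astype(int)
np.save('u.npy',(u-36,v-36)); print(u-36,v-36)
cv2.imwrite('pics/w3c.png',np.hstack([crop(im,u-36,v-36,48,72,8),crop(im,u+12,v-36,50,72,8)]))
E
```

```text
clock: 5.8
eef_pos: [498.0, 55.2, 99.1]
eef_rot: [-3.138, -0.0, 1.579]
wrist_force: [6.2, 4.9, -3.3]
finger_gap: 20.6
clock: 6.3
eef_pos: [498.0, 55.1, 99.1]
eef_rot: [-3.138, -0.0, 1.579]
wrist_force: [-0.0, 0.5, 0.2]
finger_gap: 57.7
clock: 6.92
eef_pos: [498.8, 55.1, 241.7]
eef_rot: [-3.14, -0.0, 1.579]
wrist_force: [0.1, -0.8, -1.1]
finger_gap: 93.9
[498.77243127  55.12623711 241.73111751] [-3.13986205e+00 -2.27940820e-04  1.57923307e+00] [287.48321291 204.63930001]
251 164
```

View pics/w3c.png

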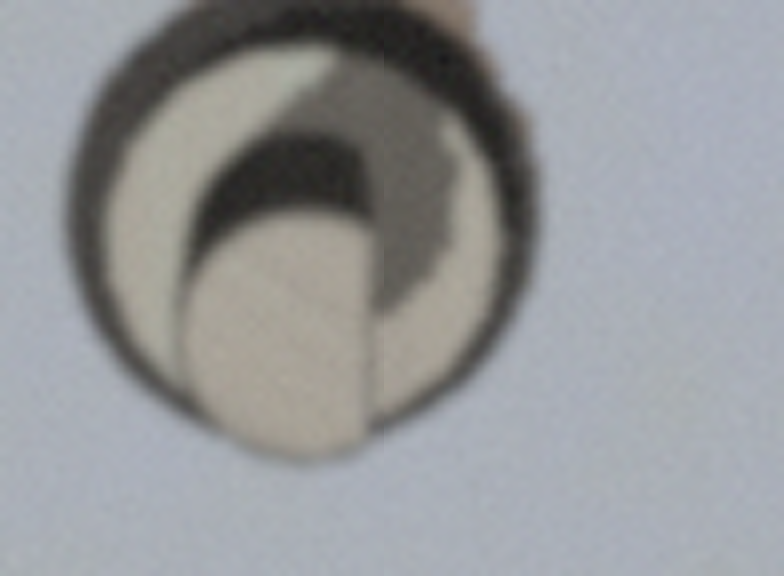

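The flat is now upright at x≈371 and faces right, towards the rest, with the D centre at about (311,335). Next is the collar.

```bash
python3 - <<'E'
from h import *
c=cams.get_calibration('wrist')
print(atz(c,(251+38.4,164+41.4),125),atz(c,(251+37.2,164+29.8),78))
print(plan(read_state(),(553,-206,200),np.radians(47)))
E
```

```text
[504.69575411  52.79749735 125.        ] [504.23264815  52.68150542  78.        ]
(array([-0.2617,  0.0505,  0.0465]), np.float64(43.5))
```

```bash
python3 -m handwheel '[[-0.05,0.01,0,9],[-0.11,0.02,0.01,18],[-0.165,0.03,0.02,27],[-0.22,0.042,0.035,36],[-0.2617,0.0505,0.0465,43.5]]'
python3 -m handwheel '[[0,0,0,0],[0,0,0,0]]'
python3 - <<'E'
from h import *
s,c,im=grab('wrist','w4.png')
print(s['eef_pos'],s['eef_rot'],proj(c,(553,-206,30)),proj(c,(579,-180,15)))
np.savez('w4.npz',**c)
cv2.imwrite('pics/w4b.png',cv2.resize(im,(784,588),interpolation=cv2.INTER_CUBIC))
E
```

```text
clock: 7.6
eef_pos: [552.9, -208.2, 198.9]
eef_rot: [3.139, -0.003, 0.814]
wrist_force: [-0.1, 0.1, 0.1]
finger_gap: 94.3
clock: 7.85
eef_pos: [552.8, -207.8, 198.8]
eef_rot: [3.14, -0.003, 0.816]
wrist_force: [0.2, 0.4, 0.7]
finger_gap: 93.8
[ 552.80335816 -207.78735734  198.75929609] [ 3.13972782e+00 -3.06712344e-03  8.15551892e-01] [283.3424669 190.5471425] [284.46177322 151.34854158]
```

View pics/w4b.png

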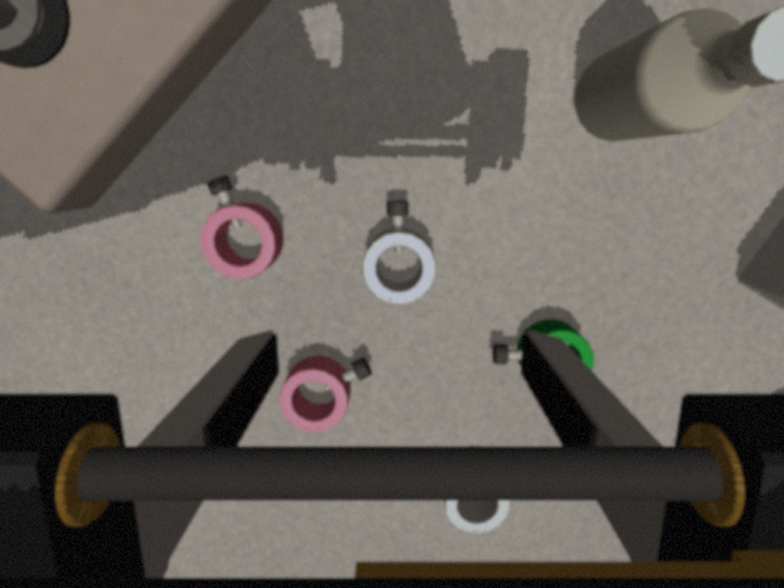

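The collar's ring is centred at (399,267) and its head is straight above at (398,207), so the screw lies along tool x. The pink and green look-alikes are clear of the jaws.

```bash
python3 - <<'E'
from h import *
c=dict(np.load('w4.npz'))
g=lambda x,y,z:atz(c,((x-.2)/1.4,(y-.2)/1.4),z)
o=g(399,267,30);h=g(398,207,16);d=h-o
print(o,h,np.degrees(np.arctan2(d[1],d[0])),np.linalg.norm(d[:2]))
print(plan(read_state(),(o[0],o[1],15),np.radians(46.5)))
ct=cams.get_calibration('top')
print(tri(c,((399-.2)/1.4,(267-.2)/1.4),ct,(325+561/6,212+140/6)))
E
```

```text
[ 554.06465981 -207.03602204   30.        ] [ 581.28475124 -177.11309075   16.        ] 47.708046868543086 40.45139298502012
(array([4.000e-04, 1.000e-04, 1.842e-01]), np.float64(0.3))
(array([ 586.80561485, -115.6276674 ,  773.14409503]), [array([ 33.9, -55.8]), array([-15.4, -59.1])])
```

```bash
python3 -m handwheel '[[0,0,0.05,-0.5],[0,0,0.1,-0.5],[0,0,0.15,-0.5],[0,0,0.175,-0.5],[0,0,0.183,-0.5]]'
python3 -m handwheel '[[0,0,0,0],[0,0,0,0],[0,0,0,0],[0,0,0,0],[0,0,0,0]]' 1 30
python3 -m handwheel '[[0,0,0,0],[0,0,0,0],[0,0,0,0],[0,0,0,0]]'
```

```text
clock: 8.52
eef_pos: [553.5, -206.0, 15.5]
eef_rot: [3.14, -0.003, 0.827]
wrist_force: [-0.1, -0.4, -0.5]
finger_gap: 94.3
clock: 9.15
eef_pos: [553.6, -206.1, 15.8]
eef_rot: [3.14, -0.003, 0.827]
wrist_force: [-0.3, 0.2, 1.8]
finger_gap: 52.1
clock: 9.65
eef_pos: [553.6, -206.1, 15.8]
eef_rot: [3.14, -0.003, 0.827]
wrist_force: [-0.2, 0.4, 0.4]
finger_gap: 51.8
```

```bash
python3 -m handwheel '[[0,0,-0.03,0],[0,0,-0.08,0],[0,0,-0.13,0],[0,0,-0.165,0],[0,0,-0.165,0]]'
python3 - <<'E'
from h import *
s=read_state();print(s['eef_pos'],s['finger_gap'],plan(s,(502,54.5,180),0.01))
E
```

```text
clock: 10.28
eef_pos: [553.8, -206.6, 182.9]
eef_rot: [3.136, -0.004, 0.827]
wrist_force: [-0.3, 0.7, -3.1]
finger_gap: 51.8
[ 553.8171446  -206.5849431   182.93967939] 51.78977974925734 (array([ 0.1571, -0.2149,  0.0024]), np.float64(46.8))
```

```bash
python3 -m handwheel '[[0.03,-0.04,0,9],[0.06,-0.085,0,18],[0.095,-0.13,0,27],[0.125,-0.175,0,36],[0.1571,-0.2149,0.002,46.8]]'
python3 -m handwheel '[[0,0,0,0],[0,0,0,0],[0,0,0,0]]'
python3 - <<'E'
from h import *
s,c,im=grab('wrist','w5.png')
np.savez('w5.npz',pos=s['eef_pos'],rot=s['eef_rot'],**c)
print(s['eef_pos'],s['eef_rot'],s['finger_gap'],plan(s,(502,54.5,180),0.01))
R=Ro.from_euler('xyz',s['eef_rot'])
for q in [(0,0,-15),(41,0,0),(0,0,15)]: print(proj(c,s['eef_pos']+R.apply(q)))
cv2.imwrite('pics/w5b.png',crop(im,190,100,180,150,4.4)[:600,:800])
E
```

```text
clock: 10.9
eef_pos: [501.2, 53.9, 178.6]
eef_rot: [3.141, -0.005, 0.014]
wrist_force: [-0.2, 0.2, -1.9]
finger_gap: 52.2
clock: 11.28
eef_pos: [501.2, 52.9, 178.0]
eef_rot: [3.141, -0.004, 0.015]
wrist_force: [0.6, 0.4, -2.2]
finger_gap: 52.0
[501.18239059  52.87834368 178.03061568] [ 3.14067275 -0.00369111  0.01461729] 52.02750739550723 (array([ 0.0008, -0.0016, -0.002 ]), np.float64(0.3))
[285.34674898 271.33672571]
[285.33185305 181.08213599]
[285.26612674 248.56305661]
```

View pics/w5b.png

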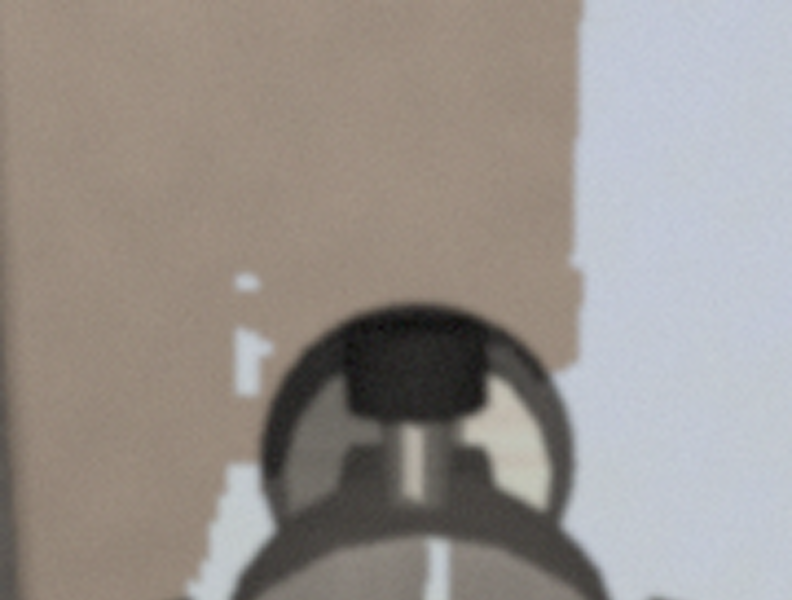

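The head spans x 345–488, centred at about (417,365). The washer's dark rim spans 262–575, centred at 418, so it lines up sideways. I'll look at the ring's top for the fore-aft offset.

```bash
python3 - <<'E'
from h import *
im=cv2.imread('pics/w5.png'); 
cv2.imwrite('pics/w5c.png',cv2.convertScaleAbs(crop(im,225,165,120,115,5),alpha=1.5))
E
```

```text
(no output)
```

View pics/w5c.png

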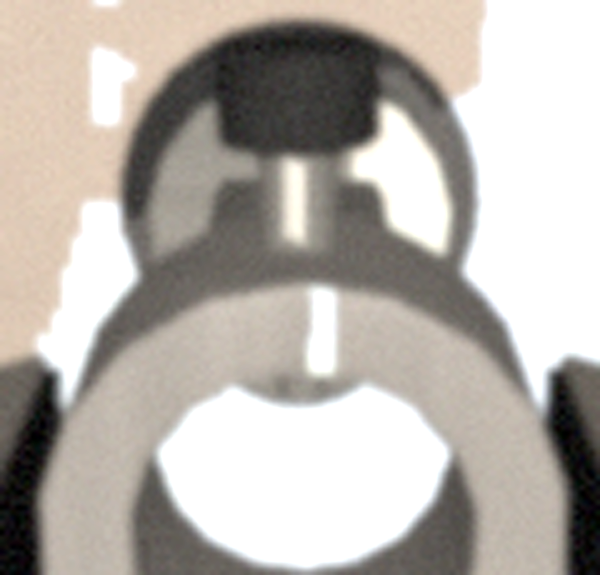

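```bash
python3 - <<'E'
from h import *
z=dict(np.load('w5.npz')); R=Ro.from_euler('xyz',z['rot'])
def t(p,tz):  # pixel -> tool coords on tool plane tz (tool near vertical)
    X=atz(z,p,z['pos'][2]-tz); return np.round(R.inv().apply(X-z['pos']),1)
f=lambda x,y:(225+(x-2)/5,165+(y-2)/5)
for dz in(-14.3,): print('front outer',t(f(303,287),dz),'front bore',t(f(303,385),dz),'L',t(f(40,490),dz),'R',t(f(567,490),dz))
print('head back top edge',t(f(300,148),-7.0),'axis',t(f(297,200),0.7))
print('washer rim L/R/top world',[np.round(atz(z,f(*p),60),1) for p in((122,190),(478,190),(300,20))])
im=cv2.imread('pics/w5.png'); b=crop(im,225,165,120,115,5); print(b[400:575:12,300].tolist())
E
```

```text
front outer [ 24.4  -0.1 -14.2] front bore [ 14.8  -0.1 -14.2] L [  4.2 -25.1 -14.3] R [  4.2  25.1 -14.3]
head back top edge [35.9 -0.4 -6.9] axis [28.9 -0.7  0.8]
washer rim L/R/top world [array([502.6,  83.2,  60. ]), array([503.4,  23.3,  60. ]), array([531.7,  53.6,  60. ])]
[[112, 113, 114], [191, 186, 181], [206, 201, 195], [205, 199, 194], [207, 201, 195], [205, 200, 194], [203, 200, 194], [202, 201, 193], [202, 199, 194], [204, 200, 194], [205, 199, 193], [207, 201, 195], [204, 197, 193], [204, 199, 192], [146, 143, 140]]
```

Collar centre is about 1.2 mm behind the TCP in tool x, and the axis is at about (501.7,53.3). I'll align and lower in steps, watching the force.

```bash
python3 -m handwheel '[[0.0017,-0.0004,0,1],[0.0017,-0.0004,0.02,1],[0.0017,-0.0004,0.033,1],[0.0017,-0.0004,0.036,1],[0.0017,-0.0004,0.036,1]]'
python3 -m handwheel '[[0,0,0.004,0],[0,0,0.008,0],[0,0,0.008,0]]'
```

```text
clock: 11.95
eef_pos: [503.2, 53.2, 142.4]
eef_rot: [3.141, -0.004, -0.003]
wrist_force: [0.3, 0.2, -1.8]
finger_gap: 51.8
clock: 12.32
eef_pos: [503.2, 53.2, 134.2]
eef_rot: [3.141, -0.004, -0.003]
wrist_force: [-0.5, 0.5, -2.0]
finger_gap: 52.2
```

The bore has slipped over the spindle top by 6 mm without contact. I'll go on past the screw tip's height.

```bash
python3 -m handwheel '[[0,0,0.005,0],[0,0,0.009,0],[0,0,0.009,0]]'
python3 -m handwheel '[[0,0,0.004,0],[0,0,0.008,0],[0,0,0.008,0]]'
```

```text
clock: 12.7
eef_pos: [503.0, 53.2, 124.8]
eef_rot: [3.141, -0.003, -0.003]
wrist_force: [0.1, 0.6, -2.4]
finger_gap: 52.0
clock: 13.08
eef_pos: [502.8, 53.2, 116.4]
eef_rot: [3.141, -0.002, -0.003]
wrist_force: [-0.2, 1.0, -2.5]
finger_gap: 52.0
```

Still free, and the screw has passed the top at the flat. Next, down to the washer.

```bash
python3 -m handwheel '[[0,0,0.008,0],[0,0,0.016,0],[0,0,0.02,0],[0,0,0.02,0]]'
python3 -m handwheel '[[0,0,0.004,0],[0,0,0.008,0],[0,0,0.008,0]]' - 50
```

```text
clock: 13.58
eef_pos: [502.7, 53.2, 96.0]
eef_rot: [3.141, -0.002, -0.003]
wrist_force: [-0.3, 0.0, -1.5]
finger_gap: 52.0
clock: 13.95
eef_pos: [503.1, 53.2, 88.2]
eef_rot: [3.141, -0.003, -0.003]
wrist_force: [0.6, -0.6, 3.7]
finger_gap: 51.3
```

```bash
python3 -m handwheel '[[0,0,0.0015,0],[0,0,0.0025,0],[0,0,0.0025,0],[0,0,0.0025,0]]'
python3 -m handwheel '[[0,0,0.0015,0],[0,0,0.0015,0],[0,0,0.0015,0]]'
```

```text
clock: 14.45
eef_pos: [503.2, 53.2, 85.9]
eef_rot: [3.141, -0.003, -0.003]
wrist_force: [-1.0, -0.0, 4.5]
finger_gap: 52.0
clock: 14.82
eef_pos: [503.4, 53.2, 85.6]
eef_rot: [3.141, -0.004, -0.003]
wrist_force: [-7.4, 0.2, 18.3]
finger_gap: 51.4
```

It is on the stop: z held at 85.6 (85.7 expected) with 18 N. Last look.

```bash
python3 - <<'E'
from h import *
s,c,im=grab('wrist','w6.png'); _,cs,si=grab('side')
print(s['clock'],s['eef_pos'],s['wrist_force'],s['finger_gap'],read_state()['wrist_force'])
u,v=proj(cs,(502,54,90)).astype(int)
cv2.imwrite('pics/f.png',np.hstack([crop(im,225,130,110,160,3.6),crop(si,u-50,v-80,110,160,3.6)]))
E
```

```text
14.825 [503.40790326  53.19227358  85.58503675] [-7.39763391  0.23689801 18.32059337] 51.434772409100894 [-6.62220822  0.17808117 19.52160223]
```

View pics/f.png

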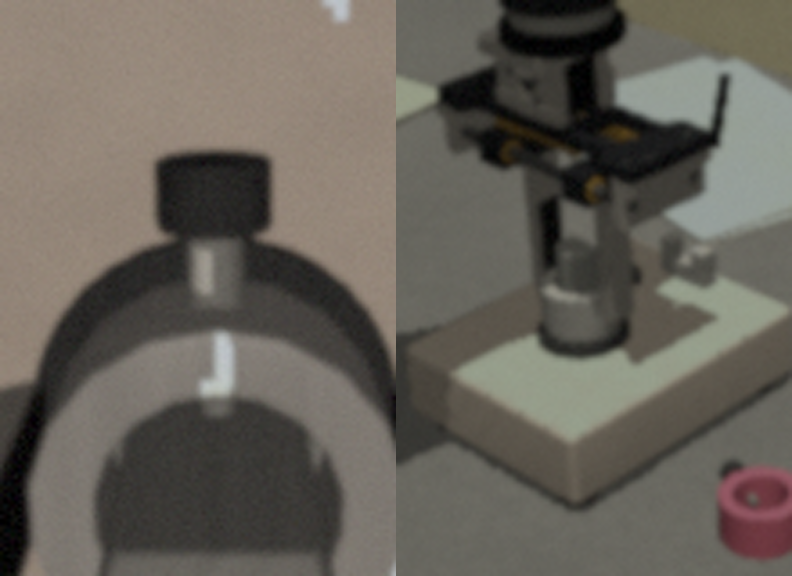

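Left: the screw is centred at x≈213, and the spindle's flat (top edge at y≈552) is level and square to it. Right: the collar is down on its seat, with the screw pointing at the rest. Handing in.

```bash
python3 -c "
from cell import manip,read_state
print(manip.sign_off()); s=read_state(); print(s['clock'],s['eef_pos'],s['wrist_force'],s['finger_gap'])"
```

```text
the job is handed in; nothing more can be done
None
the job is handed in; nothing more can be done
```

I turned the spindle about 56° so its flat faces the rest. I then fetched the grey collar with the thumb-screw, slid it over the spindle with the screw towards the rest, and pressed it onto the washer's stop. I handed it in at about 15 s with the collar still gripped and held down; no verdict was reported.

- **Press:** the tool stopped at z 85.6 mm, against 85.7 mm expected at the stop. It was pushing with about 19 N; wrist force x was about -7 N.
- **Grip:** the grip was set to 50 N, and the finger gap of 51.4 mm matches the 52 mm collar.
- **Alignment:** the last wrist picture shows the screw centred and the flat square to it. The side picture shows the collar seated with the screw towards the rest.
- **Not moved:** I never went near the plain ring, the bottle or the screwdriver, but I did not measure their positions again at the end.
- **Uncertainty:** my estimates of the spindle axis differed by 1–2 mm between views. One was off by about 4 mm because the calibration was read after the arm had moved; I did not use it. The collar met no resistance going over the spindle.

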